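# Fetch the terminal strip from behind the tubs

### The arm

A 6-joint arm with a two-finger parallel gripper is mounted at the origin on the work surface. World frame = base frame: x ahead of the robot, y to its left, z up, the work surface at z = 0. Lengths are in m, angles in rad, forces in N, time in s.
With the tool pointing down it reaches from about 0.375 to 0.9 m from the base axis. Payload 3.1 kg.
Tool frame: the origin (TCP) lies midway between the tips of the shut fingers; the grasp point (between the pads) lies 19 mm behind it; z points along the fingers, y is the line along which they close (so a half turn about z gives the same grasp; the last joint's range is limited). The gripper opens to 87 mm and grips with 3 to 60 N. Pads are 19 mm wide; open, the fingers measure 117 mm over their backs; the gripper's body (75 mm by 190 mm) begins 51 mm behind the grasp point.
Start: joints at [-1.437, 0.527, 1.433, -0, 1.181, -0.178], TCP at [0.192, -0.595, 0.223] pointing down, gripper open.
Joint ranges: [-3.08, 3.08], [-0.75, 2.2], [0.22, 2.44], [-1.43, 4.57], [0, 2.65], [-2.85, 2.85]. Speed limits (rad/s): [2.79, 2.79, 3.14, 3.14, 3.14, 3.14].

### API

Orientations are given as a 3x3 rotation matrix whose columns are the frame's x, y, z axes.
In Python, from rig import env, imaging gives the robot as it stands. The module is installed in compiled form; this text tells all that it offers.
- The arm moves only by the shell command python3 -m handwheel 'ROWS' [OPENING] [FORCE]. ROWS is JSON, one flat list of numbers, 6 for each row, row after row: the shift along the tool's x, y, z in cm, then the turn, a rotation vector about the tool's x, y, z in rad. A call has exactly 10 rows; each row shifts and turns the commanded pose from where the row before left it, along the tool's axes as they then stand; what a row does not reach is not made up. A row lasts 1/12 s, in which the tool goes at most 41.7 mm and 7.16 degrees, less where a joint would pass 70% of its speed; a pose out of reach is approached as far as the arm can. A call is refused whole if a number of a shift passes 4.17 or a number of a turn 0.125, either way. A call with a gripper value outside its range is refused whole. OPENING is the closure, from 0 (fully open) to 1 (shut), set as the call begins (- or left out, the last holds). The fingers move at their own pace and stop on an object; FORCE is the grip in N (left out, the last holds). Time passes only in rows, so rows that do not move let the fingers close, or fill a call up. It gives the time, the measured TCP pose, the force, the opening and the grip force at its end, in the units of the state.
- env.get_obs(): the state, without advancing time (a new reading comes with each control period).
- imaging.snapshot(name): name is "scene" or "top" or "wrist"; returns the picture (400x640x3 uint8, red, green, blue); there is no depth.
- imaging.camera_params(name): a dict with "fx", "fy", "cx", "cy" (pixels), "T" (4x4, takes a point from camera to world coordinates). Camera axes: x right, y up, looking along -z (the intrinsics and any distortion apply to the point x, -y, -z); pixel columns grow to the right and rows downward; lengths in m; the calibration is good to about 2 mm. A picture is of the moment at which its call begins: read the wrist's pose just before it. camera_params takes no time and is no camera call; for the wrist camera it gives the pose at the moment of the call.
- env.close_job(): hands the job in; it is judged then, once.
The state is a dict: "time": time; "q": joint angles; "joint_vel": joint speeds; "effort": joint torques, N m; "position": TCP position; "tcp_rot": TCP orientation; "ft_force": force on the tool from outside, world axes, zero at the start; "torque": the same for the moment, N m; "width": finger opening in m; "finger_force": force on a finger pad.
Only numpy, scipy, OpenCV 4.12 (cv2) and the standard library are available. Lean on these libraries where they do the work, as an engineer would, in place of code of your own. Each camera call takes 0.05 s, during which the arm holds its last target. There are 200 camera calls.

### The job

The terminal strip is needed for a job, but three tubs stand in front of it in the blue stock bay: clear all three tubs to the black rubber mat, then lift the strip out and set it down flat on the floor of the red box, without dropping it, while the tubs wait on the mat. Then put every tub back in the bay, standing on the round spot of its own lid colour; never tip a tub over.

Things in the scene. Friction and masses are not known exactly. Their poses are not given: they have to be found in the camera images.
- tub_red_mid (a point): Upright rigid white tub with a red lid: a plain cylinder 50 mm in diameter, 100 mm high, about 0.2 kg. Point: its centre, 50 mm above its foot; z is its upward axis. In the bay the next tub is 12 mm away and the strip (top 44 mm above the bench) lies 9 mm behind, so grip it along the bay's x, high up (75 mm above its foot), fingertips above the strip. Its yaw means nothing.
- tub_yellow_mid (a point): Upright rigid white tub with a yellow lid: a plain cylinder 50 mm in diameter, 100 mm high, about 0.2 kg. Point: its centre, 50 mm above its foot; z is its upward axis. In the bay the next tub is 12 mm away and the strip (top 44 mm above the bench) lies 9 mm behind, so grip it along the bay's x, high up (75 mm above its foot), fingertips above the strip. Its yaw means nothing.
- tub_green_mid (a point): Upright rigid white tub with a green lid: a plain cylinder 50 mm in diameter, 100 mm high, about 0.2 kg. Point: its centre, 50 mm above its foot; z is its upward axis. In the bay the next tub is 12 mm away and the strip (top 44 mm above the bench) lies 9 mm behind, so grip it along the bay's x, high up (75 mm above its foot), fingertips above the strip. Its yaw means nothing.
- strip_mid (a point): Terminal strip: block of grey rail terminals (at one end a blue and a green one; black end plates), x 42 mm wide, y 130 mm long, z 40 mm high, about 0.3 kg, lying flat behind the tubs, length along the bay's y. Point: its centre, 20 mm above its underside. Grip it across the 42 mm; its front side is free only when the tubs are gone (the bay's back wall is 65 mm behind it).
- place_red (a point): Centre of the flat red round spot (58 mm across, printed on the bay's floor, 4 mm above the bench) under the red-lidded tub at the start, where it must stand again. A flat red bar 24 x 46 mm, centred 50 mm in front (-x), stays visible. Axes as the bay's: +x to its back. The three spots lie in a row along y, 62 mm apart, in changing order.
- place_yellow (a point): Centre of the flat yellow round spot (58 mm across, printed on the bay's floor, 4 mm above the bench) under the yellow-lidded tub at the start, where it must stand again. A flat yellow bar 24 x 46 mm, centred 50 mm in front (-x), stays visible. Axes as the bay's: +x to its back. The three spots lie in a row along y, 62 mm apart, in changing order.
- place_green (a point): Centre of the flat green round spot (58 mm across, printed on the bay's floor, 4 mm above the bench) under the green-lidded tub at the start, where it must stand again. A flat green bar 24 x 46 mm, centred 50 mm in front (-x), stays visible. Axes as the bay's: +x to its back. The three spots lie in a row along y, 62 mm apart, in changing order.
- bay: Fixed blue steel tray, 220 mm in x, 250 mm in y, floor 4 mm thick, open at the front (-x, towards the robot), with 4 mm walls at the back and both sides that reach 40 mm above the bench. Origin: centre of its underside, at bench height.
- mat: Fixed flat black rubber mat, 290 mm along its x, 120 mm along its y, 4 mm thick: the side area for the tubs, with room for all three in a row along x. Origin: centre of its underside.
- bin: Fixed open red plastic box, 220 mm along its x, 170 mm along its y, 55 mm high, walls and floor 5 mm thick (floor surface 5 mm above the bench). Origin: centre of its underside. The strip fits in most easily with its length along the box's x.

How it is judged:
By the outcome, as a careful person would: the job done as asked, in the order asked, and still so for the second after the job is handed in, with the robot touching nothing.
It also fails if it takes over 144 s, if anything falls off the work surface, if the arm or the gripper's body presses on something with over 40 N, if the wrist force passes 120 N, or if a joint passes its speed limit or range.

## Working session

There is one attempt and no reset: what is moved stays moved. The work goes in short steps, Python scripts to look and compute and a shell command to move; the robot and the scene stay as the last step left them, time stands still between calls to the robot, and variables do not carry over. Pictures are saved under pics/ and viewed, at most 14 in all, crops included, and the job is handed in when it is done.

```bash
mkdir -p pics; python3 - <<'E'
from rig import env, imaging
import cv2,numpy as np
np.set_printoptions(precision=4,suppress=True)
o=env.get_obs(); print(o['time'],o['position'],o['tcp_rot'],o['width'])
for n in ("scene","top"):
    p=imaging.camera_params(n); print(n,p)
    cv2.imwrite(f"pics/{n}0.png",imaging.snapshot(n)[:,:,::-1])
E
```

```text
0.0 [ 0.1922 -0.594   0.2216] [[ 0.9515  0.3077 -0.0003]
 [ 0.3077 -0.9515  0.0021]
 [ 0.0003 -0.0021 -1.    ]] 0.08699621197729049
scene {'fx': 438.6335425975932, 'fy': 438.6335425975932, 'cx': 318.9452742687215, 'cy': 208.6531416599184, 'T': array([[-0.3207, -0.5853,  0.7447,  1.271 ],
       [ 0.947 , -0.2127,  0.2406,  0.2392],
       [ 0.0176,  0.7824,  0.6225,  0.6824],
       [ 0.    ,  0.    ,  0.    ,  1.    ]])}
top {'fx': 492.3933202489586, 'fy': 492.3933202489586, 'cx': 318.3368503854014, 'cy': 198.61115050189463, 'T': array([[-0.0013,  0.9937, -0.112 ,  0.4281],
       [-0.9998,  0.0011,  0.0209,  0.001 ],
       [ 0.0209,  0.112 ,  0.9935,  1.1286],
       [ 0.    ,  0.    ,  0.    ,  1.    ]])}
```

View pics/top0.png

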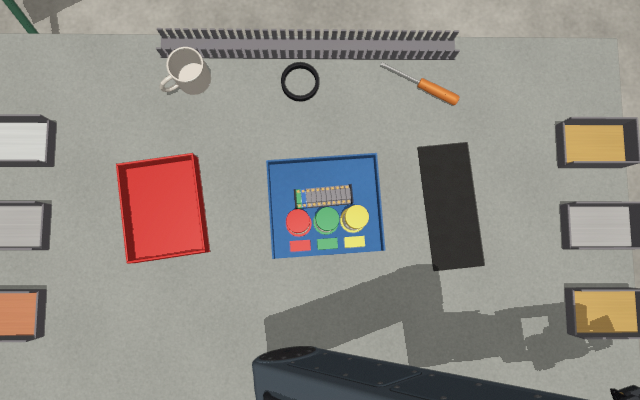

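View pics/scene0.png

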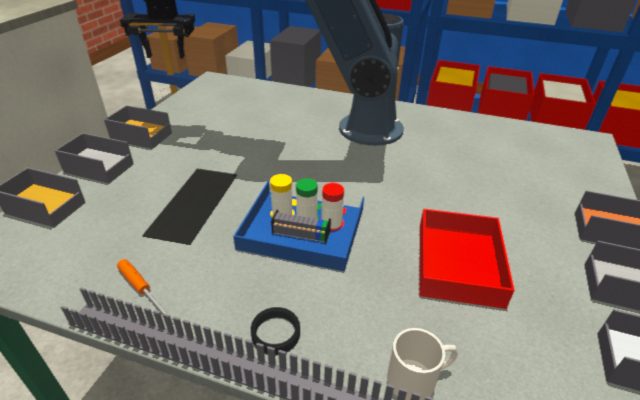

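The top view shows the bay in the centre with the lids red, green and yellow at about (298,222), (327,220) and (355,217), and their bars below at about row 243. The strip is at about (323,196), the red box on the left near (163,208) and the mat on the right near (451,206). The scene view agrees, with all three tubs upright.

```bash
cat > h.py <<'E'
from rig import env, imaging
import cv2,numpy as np
np.set_printoptions(precision=4,suppress=True)
def ray(p,uv,z):
    d=np.array([(uv[0]-p['cx'])/p['fx'],-(uv[1]-p['cy'])/p['fy'],-1.]); T=p['T']
    d=T[:3,:3]@d; o=T[:3,3]; return (o+d*(z-o[2])/d[2])[:2]
H={'red':((0,8),(172,180)),'yellow':((24,34),),'green':((50,85),),'blue':((100,118),)}
def mask(im,c,s=110,v=60):
    h=cv2.cvtColor(im,cv2.COLOR_RGB2HSV); m=0
    for a,b in H[c]: m=m|cv2.inRange(h,(a,s,v),(b,255,255))
    return m
def comps(m,amin):
    cs,_=cv2.findContours(m,cv2.RETR_EXTERNAL,cv2.CHAIN_APPROX_NONE)
    return [c for c in cs if cv2.contourArea(c)>amin]
def quad(c):
    h=cv2.convexHull(c)
    return cv2.approxPolyN(h,4)[0] if hasattr(cv2,'approxPolyN') else cv2.boxPoints(cv2.minAreaRect(c))
E
python3 - <<'E'
from h import *
im=cv2.imread('pics/top0.png')[:,:,::-1].copy(); p=imaging.camera_params('top')
for c in ('red','yellow','green'):
    for k in comps(mask(im,c),60):
        a=cv2.contourArea(k); (u,v),r=cv2.minEnclosingCircle(k); mr=cv2.minAreaRect(k)
        if a>3000:
            q=quad(k); print(c,'BIN',np.array([ray(p,x,0.055) for x in q.astype(float)])); continue
        print(c,a,'circ',(u,v,r),'z.104',ray(p,(u,v),.104),r*1.03/492,'rect',mr,'z.004',ray(p,mr[0],.004))
m=(im.max(2)<50).astype(np.uint8)*255; m[:100]=0;m[280:]=0
for k in comps(m,2000): print('dark',cv2.boundingRect(k),np.array([ray(p,x,0.004) for x in quad(k).astype(float)]))
for k in comps(mask(im,'blue'),2000): print('bay',cv2.boundingRect(k),quad(k).tolist(),np.array([ray(p,x,0.04) for x in quad(k).astype(float)]))
cr=im[150:265,260:392]; cv2.imwrite('pics/crop0.png',cv2.resize(cr[:,:,::-1],None,fx=5,fy=5,interpolation=cv2.INTER_CUBIC))
E
```

```text
red 176.0 circ (300.0, 245.0, 10.770429611206055) z.104 [0.4469 0.0176] 0.022547850608825682 rect ((300.0, 245.0), (10.0, 20.0), 90.0) z.004 [0.4487 0.0192]
red 509.0 circ (298.0, 222.17308044433594, 13.767085075378418) z.104 [0.4942 0.0219] 0.02882133664154425 rect ((298.0, 222.50001525878906), (26.16295051574707, 24.748737335205078), 45.0) z.004 [0.4999 0.0239]
red BIN [[0.4351 0.2146]
 [0.4076 0.3912]
 [0.6251 0.4243]
 [0.6524 0.2461]]
yellow 162.0 circ (354.0, 242.0, 10.295730590820312) z.104 [ 0.453  -0.0945] 0.021554070139318947 rect ((353.9543151855469, 241.36038208007812), (9.974587440490723, 18.66672706604004), 85.91438293457031) z.004 [ 0.4569 -0.1038]
yellow 536.5 circ (354.5, 218.5, 14.30044937133789) z.104 [ 0.5019 -0.096 ] 0.02993793262698786 rect ((354.0, 218.0), (24.041629791259766, 28.284271240234375), 45.0) z.004 [ 0.5103 -0.1044]
bay (266, 153, 119, 106) [[384, 250], [272, 258], [266, 160], [376, 153]] [[ 0.4369 -0.1666]
 [ 0.4198  0.0798]
 [ 0.6378  0.0953]
 [ 0.6545 -0.1521]]
```

View pics/crop0.png

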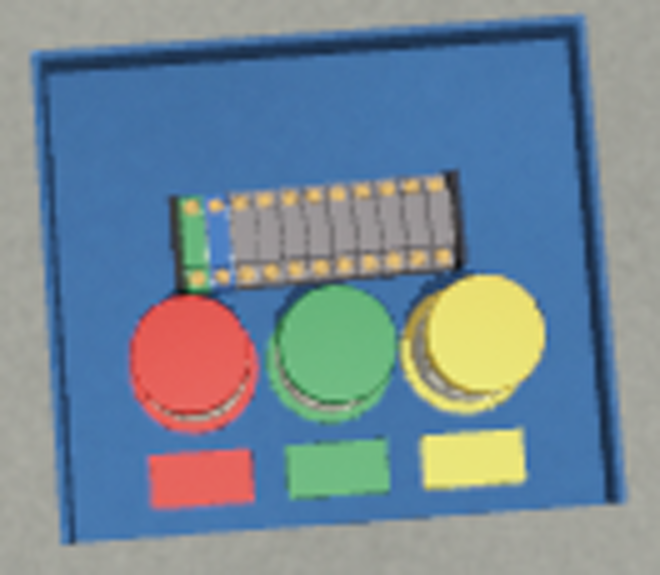

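```bash
python3 - <<'E'
from h import *
im=cv2.imread('pics/top0.png')[:,:,::-1].copy(); p=imaging.camera_params('top')
for n,uv in dict(red=(193,356),green=(337,345),yellow=(487,333)).items():
    print(n,'lid',ray(p,(uv[0]/5+260-.4,uv[1]/5+150-.4),.104))
c=np.array([[175,195],[450,172],[467,268],[185,291]])/5+[260-.4,150-.4]
w=np.array([ray(p,x,.044) for x in c]); print('strip',w,w.mean(0),np.linalg.norm(w-np.roll(w,1,0),axis=1))
g=[k for k in comps(mask(im,'green',70),60)]
for k in g: print('green',cv2.minAreaRect(k), ray(p,cv2.minAreaRect(k)[0],.004))
m=((im.max(2)<60)).astype(np.uint8)*255; m[:130]=0;m[280:]=0;m[:,:405]=0;m[:,500:]=0
k=max(comps(m,500),key=cv2.contourArea); q=quad(k).reshape(-1,2).astype(float); w=np.array([ray(p,x,.004) for x in q]); print('mat',q.tolist(),w,w.mean(0),np.linalg.norm(w-np.roll(w,1,0),axis=1))
ps=imaging.camera_params('scene'); s=cv2.imread('pics/scene0.png')[:,:,::-1].copy()
for c in H:
  for k in comps(mask(s,c),60):
    if cv2.boundingRect(k)[1]>150 and 150<cv2.boundingRect(k)[0]<520:
      M=cv2.moments(k); uv=(M['m10']/M['m00'],M['m01']/M['m00']); print('scene',c,cv2.contourArea(k),uv,'z.004',ray(ps,uv,.004),'z.1',ray(ps,uv,.1))
k=max([k for k in comps(mask(s,'red'),3000) if cv2.boundingRect(k)[1]>150],key=cv2.contourArea)
w=np.array([ray(ps,x,.0) for x in quad(k).reshape(-1,2).astype(float)]);print(quad(k).tolist(),w,np.array([ray(ps,x,.055) for x in quad(k).reshape(-1,2).astype(float)]))
E
```

```text
red lid [0.4971 0.0214]
green lid [ 0.5017 -0.0386]
yellow lid [ 0.5067 -0.1013]
strip [[ 0.5727  0.0309]
 [ 0.5832 -0.0915]
 [ 0.5402 -0.0987]
 [ 0.5299  0.0263]] [ 0.5565 -0.0333] [0.043  0.1228 0.0436 0.1254]
green ((326.916259765625, 243.32740783691406), (10.61581039428711, 20.305408477783203), 85.91438293457031) [ 0.4525 -0.0421]
green ((326.2500305175781, 220.25003051757812), (24.748737335205078, 26.870054244995117), 45.0) [ 0.5051 -0.0407]
green ((19.64226531982422, 15.892071723937988), (45.43886947631836, 7.802078723907471), 52.8152961730957) [0.9895 0.6842]
mat [[484.0, 265.0], [433.0, 271.0], [417.0, 147.0], [466.0, 143.0]] [[ 0.4029 -0.4003]
 [ 0.3896 -0.2831]
 [ 0.6765 -0.2534]
 [ 0.6864 -0.369 ]] [ 0.5389 -0.3264] [0.2852 0.118  0.2884 0.116 ]
scene red 7671.5 (463.8006039670642, 259.0035629711703) z.004 [0.5188 0.332 ] z.1 [0.6252 0.3188]
scene red 333.5 (332.6351824087956, 191.6366816591704) z.004 [ 0.3796 -0.0122] z.1 [0.5057 0.0234]
scene yellow 293.0 (280.6370875995449, 182.2627986348123) z.004 [ 0.3869 -0.1559] z.1 [ 0.5121 -0.1   ]
scene green 299.5 (306.34335002782416, 186.98219254312744) z.004 [ 0.3836 -0.0839] z.1 [ 0.5092 -0.0381]
scene blue 4147.5 (294.53703033956197, 237.51042796865582) z.004 [ 0.5792 -0.0415] z.1 [ 0.6771 -0.0018]
[[499, 217], [519, 311], [418, 296], [420, 207]] [[0.3341 0.404 ]
 [0.6252 0.4455]
 [0.6536 0.253 ]
 [0.3611 0.2135]] [[0.4097 0.3907]
 [0.6772 0.4289]
 [0.7034 0.2519]
 [0.4344 0.2156]]
```

```bash
python3 -m handwheel '[0,0,0,0,0,-0.12, 0,0,0,0,0,-0.12, 0,0,0,0,0,-0.12, 0,0,0,0,0,-0.12, 0,0,0,0,0,-0.12, 0,0,0,0,0,-0.12, 0,0,0,0,0,-0.12, 0,0,0,0,0,-0.12, 0,0,0,0,0,-0.12, 0,0,0,0,0,-0.12]' 0 20
```

```text
time: 0.93
position: [0.1923, -0.5942, 0.222]
tcp_rot: [[0.052, 0.999, -0.0], [0.999, -0.052, 0.001], [0.001, -0.0, -1.0]]
ft_force: [0.6, -0.3, -0.2]
width: 0.0872
finger_force: 0.0
```

```bash
python3 -m handwheel '[0,0,0,0,0,-0.12, 2.5,1.8,0,0,0,0, 2.5,1.8,0,0,0,0, 2.5,1.8,0,0,0,0, 2.5,1.8,0,0,0,0, 2.5,1.8,0,0,0,0, 2.5,1.8,0,0,0,0, 2.5,1.8,0,0,0,0, 2.5,1.8,0,0,0,0, 2.5,1.8,0,0,0,0]'
python3 -m handwheel '[2.5,1.8,0,0,0,0, 2.5,1.8,0,0,0,0, 2.5,1.8,0,0,0,0, 2.5,1.8,0,0,0,0, 2.5,1.8,0,0,0,0, 2.5,1.8,0,0,0,0, 2.5,1.8,0,0,0,0, 2.5,1.8,0,0,0,0, 1.5,1.8,0,0,0,0, 0,0,0,0,0,0]'
python3 - <<'E'
from h import *
o=env.get_obs();p=imaging.camera_params('wrist');im=imaging.snapshot('wrist');print(o['position'],o['tcp_rot'],p)
cv2.imwrite('pics/w0.png',im[:,:,::-1])
E
```

```text
time: 1.77
position: [0.3405, -0.3584, 0.2223]
tcp_rot: [[-0.062, 0.998, -0.0], [0.998, 0.062, 0.001], [0.001, -0.0, -1.0]]
ft_force: [-0.4, 0.5, 0.3]
width: 0.0869
finger_force: 0.0
time: 2.6
position: [0.4907, -0.1325, 0.2225]
tcp_rot: [[-0.066, 0.998, 0.002], [0.998, 0.066, 0.001], [0.001, 0.002, -1.0]]
ft_force: [0.2, -0.6, 0.8]
width: 0.0871
finger_force: 0.0
[ 0.4907 -0.1325  0.2225] [[-0.066   0.9978  0.0018]
 [ 0.9978  0.066   0.0009]
 [ 0.0008  0.0019 -1.    ]] {'fx': 318.8316358679816, 'fy': 318.8316358679816, 'cx': 319.19249445671903, 'cy': 195.95827844730854, 'T': array([[ 0.9979, -0.062 , -0.0213,  0.4859],
       [ 0.0655,  0.9517,  0.3001, -0.0492],
       [ 0.0017, -0.3009,  0.9537,  0.3854],
       [ 0.    ,  0.    ,  0.    ,  1.    ]])}
```

View pics/w0.png

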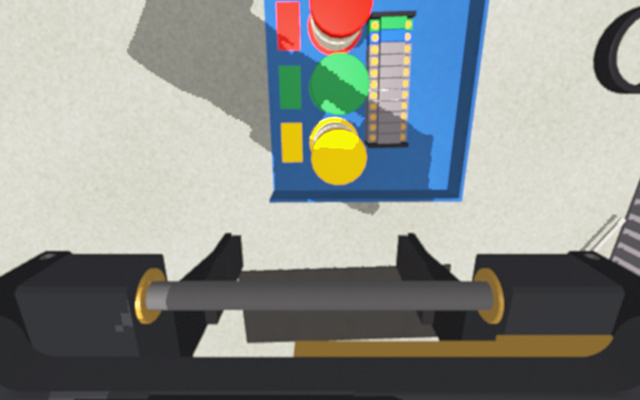

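The wrist view shows the yellow lid at about (338,157) and the green at (339,84). The yellow bar is at (292,142), the green at (290,88), and the strip spans about (390,15) to (388,145).

```bash
python3 - <<'E'
from h import *
p=imaging.camera_params('wrist')
for n,uv,z in [('yl',(338.5,156.5),.104),('gl',(339.5,83.5),.104),('yb',(291.5,142),.004),('gb',(290,87.5),.004),('rb',(288,27),.004),('s1',(369.5,142.5),.044),('s2',(408,146),.044),('s3',(414.5,13.5),.044),('s4',(374,11.5),.044)]:
    print(n,ray(p,uv,z))
E
```

```text
yl [ 0.5053 -0.1013]
gl [ 0.501  -0.0401]
yb [ 0.4553 -0.1057]
gb [ 0.4512 -0.0444]
rb [0.4467 0.017 ]
s1 [ 0.5414 -0.095 ]
s2 [ 0.5829 -0.096 ]
s3 [0.5703 0.0293]
s4 [0.5317 0.0284]
```

```bash
python3 -m handwheel '[1,0.6,0,0,0,0, 1,0.6,0,0,0,0, 1,0.55,0,0,0,0, 0,0,0,0,0,0, 0,0,2.2,0,0,0, 0,0,2.2,0,0,0, 0,0,2.2,0,0,0, 0,0,2.2,0,0,0, 0,0,1.2,0,0,0, 0,0,0,0,0,0]'

```

```text
time: 3.48
position: [0.502, -0.1039, 0.1201]
tcp_rot: [[-0.061, 0.998, -0.006], [0.998, 0.061, 0.002], [0.003, -0.006, -1.0]]
ft_force: [0.1, 0.5, -0.3]
width: 0.0869
finger_force: 0.0
```

```bash
python3 -m handwheel '[0.2,0.3,0,0,0,0, 0,0,1.2,0,0,0, 0,0,1.2,0,0,0, 0,0,1.2,0,0,0, 0,0,1.2,0,0,0, 0,0,1.2,0,0,0, 0,0,0,0,0,0, 0,0,0,0,0,0, 0,0,0,0,0,0, 0,0,0,0,0,0]'

```

```text
time: 4.32
position: [0.5079, -0.1025, 0.0637]
tcp_rot: [[-0.062, 0.998, 0.002], [0.998, 0.062, -0.001], [-0.001, 0.002, -1.0]]
ft_force: [0.6, 0.4, -0.1]
width: 0.0864
finger_force: 0.0
```

```bash
python3 -m handwheel '[0,-0.1,0.3,0,0,0, 0,0,0,0,0,0, 0,0,0,0,0,0, 0,0,0,0,0,0, 0,0,0,0,0,0, 0,0,0,0,0,0, 0,0,0,0,0,0, 0,0,0,0,0,0, 0,0,0,0,0,0, 0,0,0,0,0,0]' 1 25

```

```text
time: 5.15
position: [0.506, -0.1023, 0.0596]
tcp_rot: [[-0.062, 0.998, 0.0], [0.998, 0.062, -0.0], [-0.0, 0.0, -1.0]]
ft_force: [-0.1, -0.5, 0.4]
width: 0.0495
finger_force: 25.0
```

```bash
python3 -m handwheel '[0,0,-1,0,0,0, 0,0,-2,0,0,0, 0,0,-2.4,0,0,0, 0,0,-2.4,0,0,0, 0,0,-2.4,0,0,0, 0,0,-2,0,0,0, 0,0,-0.8,0,0,0, -1,0.5,0,0,0,0, -2,1,0,0,0,0, -2.5,1.3,0,0,0,0]'
python3 -m handwheel '[-2.8,1.4,0,0,0,0, -2.8,1.4,0,0,0,0, -2.8,1.4,0,0,0,0, -2.8,1.4,0,0,0,0, -2.4,1.25,0,0,0,0, -2,1,0,0,0,0, -1,0.7,0,0,0,0, 0,0,0,0,0,0, 0,0,0,0,0,0, 0,0,0,0,0,0]'

```

```text
time: 5.98
position: [0.5359, -0.1546, 0.1884]
tcp_rot: [[-0.064, 0.998, -0.004], [0.998, 0.064, 0.002], [0.002, -0.003, -1.0]]
ft_force: [0.4, 0.3, -2.7]
width: 0.0494
finger_force: 25.0
time: 6.82
position: [0.6315, -0.3146, 0.1877]
tcp_rot: [[-0.062, 0.998, -0.004], [0.998, 0.062, 0.003], [0.003, -0.003, -1.0]]
ft_force: [-0.3, 0.5, -2.3]
width: 0.0494
finger_force: 25.0
```

```bash
python3 -m handwheel '[0,0,1,0,0,0, 0,0,2,0,0,0, 0,0,2.2,0,0,0, 0,0,2.2,0,0,0, 0,0,2,0,0,0, 0,0,1.4,0,0,0, 0,0,0.7,0,0,0, 0,0,0,0,0,0, 0,0,0,0,0,0, 0,0,0,0,0,0]'

```

```text
time: 7.65
position: [0.6339, -0.3163, 0.076]
tcp_rot: [[-0.062, 0.998, 0.002], [0.998, 0.062, -0.002], [-0.002, 0.002, -1.0]]
ft_force: [1.0, -0.4, -2.3]
width: 0.0497
finger_force: 25.0
```

```bash
python3 -m handwheel '[0,0,0.4,0,0,0, 0,0,0.3,0,0,0, 0,0,0.3,0,0,0, 0,0,0.2,0,0,0, 0,0,0.2,0,0,0, 0,0,0.1,0,0,0, 0,0,0,0,0,0, 0,0,0,0,0,0, 0,0,0,0,0,0, 0,0,0,0,0,0]'

```

```text
time: 8.48
position: [0.6329, -0.3158, 0.0596]
tcp_rot: [[-0.062, 0.998, -0.0], [0.998, 0.062, 0.0], [0.0, -0.0, -1.0]]
ft_force: [-0.9, 0.8, -0.8]
width: 0.0493
finger_force: 25.0
```

```bash
python3 -m handwheel '[0,0,0,0,0,0, 0,0,0,0,0,0, 0,0,0,0,0,0, 0,0,0,0,0,0, 0,0,0,0,0,0, 0,0,-1,0,0,0, 0,0,-2,0,0,0, 0,0,-3,0,0,0, 0,0,-3,0,0,0, 0,0,-3,0,0,0]' 0
python3 -m handwheel '[1.2,-0.5,0,0,0,0, 2.5,-1,0,0,0,0, 3.2,-1.3,0,0,0,0, 3.3,-1.3,0,0,0,0, 3.3,-1.3,0,0,0,0, 3.3,-1.3,0,0,0,0, 3.3,-1.3,0,0,0,0, 3.3,-1.3,0,0,0,0, 2.8,-1.2,0,0,0,0, 2.1,-0.9,0,0,0,0]'
python3 -m handwheel '[0.05,0,0,0,0,0, 0,0,0,0,0,0, 0,0,1,0,0,0, 0,0,2,0,0,0, 0,0,2,0,0,0, 0,0,2,0,0,0, 0,0,1,0,0,0, 0,0,0,0,0,0, 0,0,0,0,0,0, 0,0,0,0,0,0]'

```

```text
time: 9.32
position: [0.6328, -0.3157, 0.1814]
tcp_rot: [[-0.062, 0.998, 0.0], [0.998, 0.062, -0.0], [-0.0, 0.0, -1.0]]
ft_force: [1.0, 0.1, 0.1]
width: 0.087
finger_force: 0.0
time: 10.15
position: [0.4999, -0.0381, 0.1804]
tcp_rot: [[-0.063, 0.998, -0.0], [0.998, 0.063, 0.001], [0.001, -0.0, -1.0]]
ft_force: [0.4, -0.3, -0.3]
width: 0.0872
finger_force: 0.0
time: 10.98
position: [0.5027, -0.0406, 0.1003]
tcp_rot: [[-0.061, 0.998, 0.002], [0.998, 0.061, -0.001], [-0.001, 0.002, -1.0]]
ft_force: [0.6, 0.0, -0.2]
width: 0.0869
finger_force: 0.0
```

```bash
python3 -m handwheel '[0,-0.1,0.5,0,0,0, 0,0,1,0,0,0, 0,0,1,0,0,0, 0,0,1,0,0,0, 0,0,0.5,0,0,0, 0,0,0,0,0,0, 0,0,0,0,0,0, 0,0,0,0,0,0, 0,0,0,0,0,0, 0,0,0,0,0,0]'
python3 -m handwheel '[0,0,0,0,0,0, 0,0,0,0,0,0, 0,0,0,0,0,0, 0,0,0,0,0,0, 0,0,0,0,0,0, 0,0,0,0,0,0, 0,0,0,0,0,0, 0,0,0,0,0,0, 0,0,0,0,0,0, 0,0,0,0,0,0]' 1 25

```

```text
time: 11.82
position: [0.5009, -0.0401, 0.0599]
tcp_rot: [[-0.062, 0.998, 0.001], [0.998, 0.062, -0.0], [-0.0, 0.001, -1.0]]
ft_force: [-0.4, 0.1, 0.3]
width: 0.0872
finger_force: 0.0
time: 12.65
position: [0.501, -0.0401, 0.0596]
tcp_rot: [[-0.062, 0.998, 0.001], [0.998, 0.062, -0.0], [-0.0, 0.001, -1.0]]
ft_force: [1.5, -0.6, -0.4]
width: 0.0495
finger_force: 25.0
```

```bash
python3 -m handwheel '[0,0,-1,0,0,0, 0,0,-2,0,0,0, 0,0,-2.4,0,0,0, 0,0,-2.4,0,0,0, 0,0,-2.4,0,0,0, 0,0,-2,0,0,0, 0,0,-0.8,0,0,0, -1,0.1,0,0,0,0, -2,0.1,0,0,0,0, -2.8,0.2,0,0,0,0]'
python3 -m handwheel '[-3.2,0.2,0,0,0,0, -3.4,0.3,0,0,0,0, -3.4,0.3,0,0,0,0, -3.4,0.2,0,0,0,0, -3.2,0.2,0,0,0,0, -2.8,0.2,0,0,0,0, -2.2,0.1,0,0,0,0, -1.4,0.1,0,0,0,0, 0,0,0,0,0,0, 0,0,0,0,0,0]'
python3 -m handwheel '[0,0,1,0,0,0, 0,0,2,0,0,0, 0,0,2.2,0,0,0, 0,0,2.2,0,0,0, 0,0,2,0,0,0, 0,0,1.4,0,0,0, 0,0,0.7,0,0,0, 0,0,0,0,0,0, 0,0,0,0,0,0, 0,0,0,0,0,0]'

```

```text
time: 13.48
position: [0.5064, -0.0966, 0.1884]
tcp_rot: [[-0.065, 0.998, -0.004], [0.998, 0.065, 0.002], [0.002, -0.004, -1.0]]
ft_force: [0.8, 0.7, -2.1]
width: 0.0497
finger_force: 25.0
time: 14.32
position: [0.5372, -0.3258, 0.1879]
tcp_rot: [[-0.061, 0.998, -0.003], [0.998, 0.061, 0.003], [0.003, -0.002, -1.0]]
ft_force: [0.5, 0.0, -2.3]
width: 0.0499
finger_force: 25.0
time: 15.15
position: [0.5391, -0.3261, 0.0755]
tcp_rot: [[-0.063, 0.998, 0.001], [0.998, 0.063, -0.001], [-0.001, 0.001, -1.0]]
ft_force: [0.8, 0.2, -2.7]
width: 0.0495
finger_force: 25.0
```

```bash
python3 -m handwheel '[0,0,0.4,0,0,0, 0,0,0.3,0,0,0, 0,0,0.3,0,0,0, 0,0,0.2,0,0,0, 0,0,0.2,0,0,0, 0,0,0.1,0,0,0, 0,0,0,0,0,0, 0,0,0,0,0,0, 0,0,0,0,0,0, 0,0,0,0,0,0]'
python3 -m handwheel '[0,0,0,0,0,0, 0,0,0,0,0,0, 0,0,0,0,0,0, 0,0,0,0,0,0, 0,0,0,0,0,0, 0,0,-1,0,0,0, 0,0,-2,0,0,0, 0,0,-3,0,0,0, 0,0,-3,0,0,0, 0,0,-3,0,0,0]' 0
python3 -m handwheel '[1.2,0,0,0,0,0, 2.5,-0.2,0,0,0,0, 3.5,-0.2,0,0,0,0, 3.7,-0.2,0,0,0,0, 3.7,-0.2,0,0,0,0, 3.7,-0.3,0,0,0,0, 3.7,-0.2,0,0,0,0, 3.7,-0.2,0,0,0,0, 3.5,-0.2,0,0,0,0, 3,-0.2,0,0,0,0]'
python3 -m handwheel '[2,-0.1,0,0,0,0, 0.7,0,0,0,0,0, 0,0,1,0,0,0, 0,0,2,0,0,0, 0,0,2,0,0,0, 0,0,2,0,0,0, 0,0,1,0,0,0, 0,0,0,0,0,0, 0,0,0,0,0,0, 0,0,0,0,0,0]'

```

```text
time: 15.98
position: [0.5383, -0.3262, 0.0596]
tcp_rot: [[-0.062, 0.998, -0.0], [0.998, 0.062, 0.0], [0.0, -0.0, -1.0]]
ft_force: [-0.8, 0.9, -1.8]
width: 0.0496
finger_force: 25.0
time: 16.82
position: [0.5382, -0.326, 0.1814]
tcp_rot: [[-0.062, 0.998, -0.0], [0.998, 0.062, 0.0], [0.0, -0.0, -1.0]]
ft_force: [-0.2, -0.7, -0.1]
width: 0.0867
finger_force: 0.0
time: 17.65
position: [0.4985, -0.0036, 0.1801]
tcp_rot: [[-0.063, 0.998, 0.0], [0.998, 0.063, 0.0], [0.0, 0.0, -1.0]]
ft_force: [0.7, 0.7, 0.1]
width: 0.0873
finger_force: 0.0
time: 18.48
position: [0.4977, 0.0205, 0.1004]
tcp_rot: [[-0.062, 0.998, 0.002], [0.998, 0.062, -0.0], [-0.0, 0.002, -1.0]]
ft_force: [-0.4, 0.6, 0.2]
width: 0.0869
finger_force: 0.0
```

```bash
python3 -m handwheel '[0.05,-0.05,0.5,0,0,0, 0,0,1,0,0,0, 0,0,1,0,0,0, 0,0,1,0,0,0, 0,0,0.5,0,0,0, 0,0,0,0,0,0, 0,0,0,0,0,0, 0,0,0,0,0,0, 0,0,0,0,0,0, 0,0,0,0,0,0]'
python3 -m handwheel '[0,0,0,0,0,0, 0,0,0,0,0,0, 0,0,0,0,0,0, 0,0,0,0,0,0, 0,0,0,0,0,0, 0,0,0,0,0,0, 0,0,0,0,0,0, 0,0,0,0,0,0, 0,0,0,0,0,0, 0,0,0,0,0,0]' 1 25
python3 -m handwheel '[0,0,-1,0,0,0, 0,0,-2,0,0,0, 0,0,-2.4,0,0,0, 0,0,-2.4,0,0,0, 0,0,-2.4,0,0,0, 0,0,-2,0,0,0, 0,0,-0.8,0,0,0, -1,-0.2,0,0,0,0, -2,-0.4,0,0,0,0, -2.8,-0.6,0,0,0,0]'
python3 -m handwheel '[-3.2,-0.7,0,0,0,0, -3.4,-0.7,0,0,0,0, -3.4,-0.7,0,0,0,0, -3.4,-0.7,0,0,0,0, -3.4,-0.7,0,0,0,0, -3.4,-0.7,0,0,0,0, -3.2,-0.7,0,0,0,0, -2.6,-0.6,0,0,0,0, -2,-0.4,0,0,0,0, -1.3,-0.3,0,0,0,0]'

```

```text
time: 19.32
position: [0.4965, 0.0213, 0.0599]
tcp_rot: [[-0.062, 0.998, 0.001], [0.998, 0.062, -0.0], [-0.0, 0.001, -1.0]]
ft_force: [0.3, -0.5, 0.4]
width: 0.0871
finger_force: 0.0
time: 20.15
position: [0.4967, 0.0213, 0.0596]
tcp_rot: [[-0.062, 0.998, 0.001], [0.998, 0.062, -0.0], [-0.0, 0.001, -1.0]]
ft_force: [1.5, 0.3, -0.4]
width: 0.0499
finger_force: 25.0
time: 20.98
position: [0.4863, -0.0367, 0.1885]
tcp_rot: [[-0.065, 0.998, -0.003], [0.998, 0.065, 0.001], [0.001, -0.003, -1.0]]
ft_force: [0.3, -0.1, -3.0]
width: 0.0493
finger_force: 25.0
time: 21.82
position: [0.4423, -0.3359, 0.1877]
tcp_rot: [[-0.06, 0.998, -0.002], [0.998, 0.06, 0.002], [0.002, -0.002, -1.0]]
ft_force: [0.3, -0.3, -3.3]
width: 0.0496
finger_force: 25.0
```

```bash
python3 -m handwheel '[0,0,1,0,0,0, 0,0,2,0,0,0, 0,0,2.2,0,0,0, 0,0,2.2,0,0,0, 0,0,2,0,0,0, 0,0,1.4,0,0,0, 0,0,0.7,0,0,0, 0,0,0,0,0,0, 0,0,0,0,0,0, 0,0,0,0,0,0]'
python3 -m handwheel '[0,0,0.4,0,0,0, 0,0,0.3,0,0,0, 0,0,0.3,0,0,0, 0,0,0.2,0,0,0, 0,0,0.2,0,0,0, 0,0,0.1,0,0,0, 0,0,0,0,0,0, 0,0,0,0,0,0, 0,0,0,0,0,0, 0,0,0,0,0,0]'
python3 -m handwheel '[0,0,0,0,0,0, 0,0,0,0,0,0, 0,0,0,0,0,0, 0,0,0,0,0,0, 0,0,0,0,0,0, 0,0,-1,0,0,0, 0,0,-2,0,0,0, 0,0,-3,0,0,0, 0,0,-3,0,0,0, 0,0,-3,0,0,0]' 0
python3 - <<'E'
from h import *
im=imaging.snapshot('top'); cv2.imwrite('pics/top1.png',im[:,:,::-1]); p=imaging.camera_params('top')
for c in H:
    for k in comps(mask(im,c,90),60):
        mr=cv2.minAreaRect(k); a=cv2.contourArea(k)
        if a<2500: print(c,a,mr,'z.004',ray(p,mr[0],.004),'z.104',ray(p,mr[0],.104))
E
```

```text
time: 22.65
position: [0.4446, -0.3334, 0.0751]
tcp_rot: [[-0.063, 0.998, 0.001], [0.998, 0.063, -0.001], [-0.001, 0.001, -1.0]]
ft_force: [0.2, 0.2, -2.1]
width: 0.0499
finger_force: 25.0
time: 23.48
position: [0.4441, -0.3335, 0.0596]
tcp_rot: [[-0.062, 0.998, -0.0], [0.998, 0.062, 0.0], [0.0, -0.0, -1.0]]
ft_force: [-0.5, 0.5, -1.0]
width: 0.0498
finger_force: 25.0
time: 24.32
position: [0.4439, -0.3333, 0.1813]
tcp_rot: [[-0.062, 0.998, -0.0], [0.998, 0.062, 0.0], [0.0, -0.0, -1.0]]
ft_force: [0.7, -0.5, -0.3]
width: 0.0869
finger_force: 0.0
red 178.0 ((300.0, 245.0), (10.0, 20.0), 90.0) z.004 [0.4487 0.0192] z.104 [0.4469 0.0176]
red 482.5 ((466.5, 246.0), (24.0, 25.0), 90.0) z.004 [ 0.4461 -0.3617] z.104 [ 0.4445 -0.3294]
red 463.5 ((298.25, 223.25001525878906), (24.748737335205078, 24.041629791259766), 45.0) z.004 [0.4982 0.0233] z.104 [0.492  0.0213]
yellow 174.0 ((354.071044921875, 241.49490356445312), (10.259575843811035, 19.877925872802734), 85.91438293457031) z.004 [ 0.4566 -0.104 ] z.104 [ 0.4541 -0.0947]
yellow 448.0 ((352.0, 219.0), (24.0, 24.0), 90.0) z.004 [ 0.508  -0.0997] z.104 [ 0.5009 -0.0908]
yellow 411.0 ((455.0, 157.5), (23.0, 24.0), 90.0) z.004 [ 0.6518 -0.3419] z.104 [ 0.6319 -0.3114]
green 184.5 ((327.0228271484375, 243.3197784423828), (10.473316192626953, 20.09166717529297), 85.91438293457031) z.004 [ 0.4525 -0.0423] z.104 [ 0.4503 -0.0384]
green 464.5 ((325.2500305175781, 221.25003051757812), (24.748737335205078, 24.041629791259766), 45.0) z.004 [ 0.5028 -0.0384] z.104 [ 0.4962 -0.0349]
green 409.5 ((460.6199645996094, 201.16000366210938), (23.05168342590332, 23.617366790771484), 8.130102157592773) z.004 [ 0.5493 -0.3516] z.104 [ 0.5385 -0.3203]
green 264.5 ((19.702228546142578, 15.84173583984375), (45.538333892822266, 7.532656669616699), 51.95296096801758) z.004 [0.9897 0.684 ] z.104 [0.9397 0.6233]
```

View pics/top1.png

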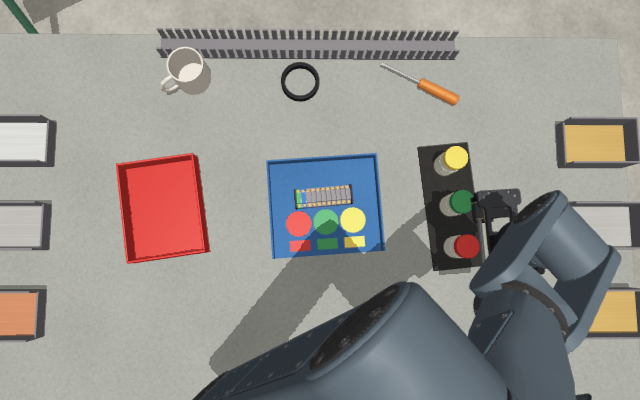

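The top view shows the three tubs upright on the mat, with lids at (456,158), (461,202) and (466,246). The three spots are free at (298,223), (325,221) and (352,219), and the strip is undisturbed.

```bash
python3 -m handwheel '[1.2,0.5,0,0,0,-0.012, 2.4,1.1,0,0,0,0, 3.3,1.5,0,0,0,0, 3.4,1.5,0,0,0,0, 3.4,1.5,0,0,0,0, 3.4,1.6,0,0,0,0, 3.4,1.5,0,0,0,0, 3.4,1.5,0,0,0,0, 3.2,1.5,0,0,0,0, 2,0.9,0,0,0,0]'
python3 -m handwheel '[0,0,0,0,0,0, 0,0,0,0,0,0, 0,0,1,0,0,0, 0,0,2,0,0,0, 0,0,2,0,0,0, 0,0,2,0,0,0, 0,0,2,0,0,0, 0,0,1,0,0,0, 0,0,0,0,0,0, 0,0,0,0,0,0]'
python3 - <<'E'
from h import *
o=env.get_obs();p=imaging.camera_params('wrist');im=imaging.snapshot('wrist');print(o['position'],p['T'])
cv2.imwrite('pics/w1.png',im[:,:,::-1])
E
```

```text
time: 25.2
position: [0.5528, -0.0293, 0.1787]
tcp_rot: [[-0.077, 0.997, -0.002], [0.997, 0.077, 0.002], [0.002, -0.002, -1.0]]
ft_force: [-0.1, -0.8, -0.7]
width: 0.087
finger_force: 0.0
time: 26.03
position: [0.5528, -0.0345, 0.0789]
tcp_rot: [[-0.072, 0.997, -0.002], [0.997, 0.072, 0.0], [0.001, -0.002, -1.0]]
ft_force: [-1.2, -1.2, 0.7]
width: 0.0873
finger_force: 0.0
[ 0.5528 -0.0345  0.0789] [[ 0.9974 -0.0692 -0.0198  0.548 ]
 [ 0.0719  0.9511  0.3004  0.0489]
 [-0.0019 -0.3011  0.9536  0.2419]
 [ 0.      0.      0.      1.    ]]
```

View pics/w1.png

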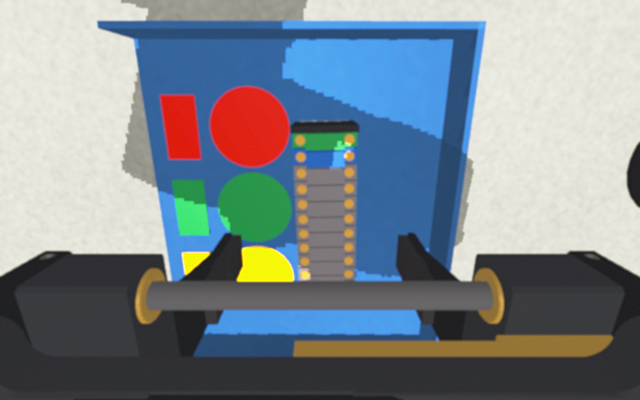

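The strip at column ~325 lies between the fingers (tips at columns ~238 and ~402), so there is clearance on both sides and I can descend.

```bash
python3 -m handwheel '[0,0.4,0.5,0,0,0, 0,0,1,0,0,0, 0,0,1.3,0,0,0, 0,0,1.3,0,0,0, 0,0,1.1,0,0,0, 0,0,0.8,0,0,0, 0,0,0.5,0,0,0, 0,0,0,0,0,0, 0,0,0,0,0,0, 0,0,0,0,0,0]'
python3 -m handwheel '[0,0,0,0,0,0, 0,0,0,0,0,0, 0,0,0,0,0,0, 0,0,0,0,0,0, 0,0,0,0,0,0, 0,0,0,0,0,0, 0,0,0,0,0,0, 0,0,0,0,0,0, 0,0,0,0,0,0, 0,0,0,0,0,0]' 1 35

```

```text
time: 26.92
position: [0.5579, -0.0335, 0.0149]
tcp_rot: [[-0.074, 0.997, 0.001], [0.997, 0.074, -0.0], [-0.0, 0.001, -1.0]]
ft_force: [-0.7, -0.8, -0.2]
width: 0.0871
finger_force: 0.0
time: 27.75
position: [0.5574, -0.0334, 0.0145]
tcp_rot: [[-0.074, 0.997, -0.0], [0.997, 0.074, 0.0], [0.0, -0.0, -1.0]]
ft_force: [-1.0, 0.3, 0.5]
width: 0.0417
finger_force: 34.9
```

```bash
python3 -m handwheel '[0,0,-0.7,0,0,0, 0,0,-1.5,0,0,0, 0,0,-2.2,0,0,0, 0,0,-2.2,0,0,0, 0,0,-2.2,0,0,0, 0,0,-2,0,0,0, 0,0,-1.2,0,0,0, 1,0,0,0,0,0, 2,0,0,0,0,0, 2.8,0,0,0,0,0]'
python3 -m handwheel '[3.2,0,0,0,0,0, 3.4,0,0,0,0,0, 3.4,0,0,0,0,0, 3.4,0,0,0,0,0, 3.4,0,0,0,0,0, 3.4,0,0,0,0,0, 3.2,0,0,0,0,0, 2.8,0,0,0,0,0, 2,0,0,0,0,0, 1.3,0,0,0,0,0]'
python3 -m handwheel '[0,0,0,0,0,0.04, 0,0,0,0,0,0.09, 0,0,0,0,0,0.12, 0,0,0,0,0,0.12, 0,0,0,0,0,0.12, 0,0,0,0,0,0.12, 0,0,0,0,0,0.12, 0,0,0,0,0,0.12, 0,0,0,0,0,0.12, 0,0,0,0,0,0.12]'
python3 -m handwheel '[0,0,0,0,0,0.12, 0,0,0,0,0,0.12, 0,0,0,0,0,0.1, 0,0,0,0,0,0.06, 0,0,0,0,0,0, 0,0,0,0,0,0, 0,0,0,0,0,0, 0,0,0,0,0,0, 0,0,0,0,0,0, 0,0,0,0,0,0]'
python3 - <<'E'
from h import *
im=imaging.snapshot('top'); cv2.imwrite('pics/top2.png',im[:,:,::-1])
E
```

```text
time: 28.58
position: [0.5529, 0.0241, 0.1342]
tcp_rot: [[-0.071, 0.997, -0.0], [0.997, 0.071, -0.0], [-0.0, -0.0, -1.0]]
ft_force: [-0.3, 0.5, -2.8]
width: 0.0418
finger_force: 34.9
time: 29.42
position: [0.5293, 0.3214, 0.1332]
tcp_rot: [[-0.076, 0.997, -0.002], [0.997, 0.076, -0.0], [0.0, -0.002, -1.0]]
ft_force: [0.2, 0.2, -2.2]
width: 0.0419
finger_force: 34.9
time: 30.25
position: [0.5303, 0.3181, 0.1335]
tcp_rot: [[0.853, 0.521, -0.002], [0.521, -0.853, -0.001], [-0.002, -0.0, -1.0]]
ft_force: [-0.0, -0.2, -1.9]
width: 0.0417
finger_force: 34.9
time: 31.08
position: [0.5312, 0.3186, 0.1345]
tcp_rot: [[0.988, 0.155, -0.0], [0.155, -0.988, -0.0], [-0.0, 0.0, -1.0]]
ft_force: [1.0, -0.7, -1.8]
width: 0.0418
finger_force: 34.9
```

View pics/top2.png

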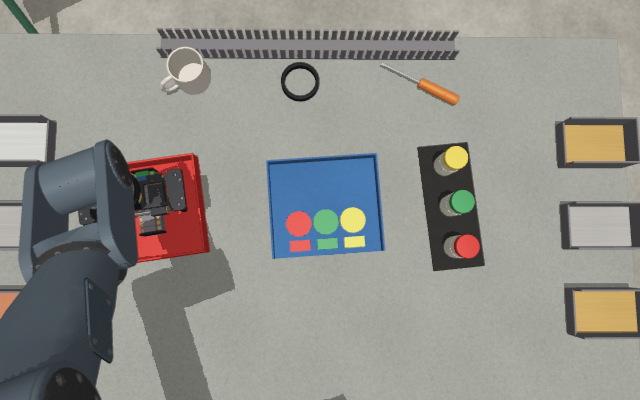

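The strip hangs over the box at about (150,205), aligned with it; the bay is empty and the tubs are still standing on the mat.

```bash
python3 -m handwheel '[0,0,1,0,0,0, 0,0,2,0,0,0, 0,0,2,0,0,0, 0,0,2,0,0,0, 0,0,1.8,0,0,0, 0,0,1.2,0,0,0, 0,0,0.8,0,0,0, 0,0,0,0,0,0, 0,0,0,0,0,0, 0,0,0,0,0,0]'
python3 -m handwheel '[0,0,0.3,0,0,0, 0,0,0.2,0,0,0, 0,0,0.2,0,0,0, 0,0,0.1,0,0,0, 0,0,0.1,0,0,0, 0,0,0.1,0,0,0, 0,0,0,0,0,0, 0,0,0,0,0,0, 0,0,0,0,0,0, 0,0,0,0,0,0]'

```

```text
time: 31.97
position: [0.5322, 0.319, 0.0274]
tcp_rot: [[0.988, 0.154, 0.002], [0.154, -0.988, 0.001], [0.002, -0.0, -1.0]]
ft_force: [-0.3, 0.2, -1.7]
width: 0.0415
finger_force: 34.9
time: 32.8
position: [0.5314, 0.3186, 0.0166]
tcp_rot: [[0.988, 0.154, 0.0], [0.154, -0.988, 0.0], [0.0, -0.0, -1.0]]
ft_force: [0.2, 0.6, -2.5]
width: 0.0416
finger_force: 34.9
```

Not touching yet; lower by 1 mm more in small steps.

```bash
python3 -m handwheel '[0,0,0.05,0,0,0, 0,0,0.05,0,0,0, 0,0,0.05,0,0,0, 0,0,0,0,0,0, 0,0,0,0,0,0, 0,0,0,0,0,0, 0,0,0,0,0,0, 0,0,0,0,0,0, 0,0,0,0,0,0, 0,0,0,0,0,0]'

```

```text
time: 33.63
position: [0.5314, 0.3186, 0.0156]
tcp_rot: [[0.988, 0.154, 0.0], [0.154, -0.988, 0.0], [0.0, -0.0, -1.0]]
ft_force: [-1.4, -1.5, 6.1]
width: 0.0417
finger_force: 34.9
```

```bash
python3 -m handwheel '[0,0,0,0,0,0, 0,0,0,0,0,0, 0,0,0,0,0,0, 0,0,0,0,0,0, 0,0,0,0,0,0, 0,0,-1,0,0,0, 0,0,-2,0,0,0, 0,0,-3.5,0,0,0, 0,0,-3.5,0,0,0, 0,0,-3.5,0,0,0]' 0
python3 -m handwheel '[0,0,-2,0,0,-0.04, 0,0,-1,0,0,-0.09, 0,0,0,0,0,-0.12, 0,0,0,0,0,-0.12, 0,0,0,0,0,-0.12, 0,0,0,0,0,-0.12, 0,0,0,0,0,-0.12, 0,0,0,0,0,-0.12, 0,0,0,0,0,-0.12, 0,0,0,0,0,-0.12]'
python3 -m handwheel '[0,0,0,0,0,-0.12, 0,0,0,0,0,-0.12, 0,0,0,0,0,-0.1, 0,0,0,0,0,-0.055, 0,0,0,0,0,0, 0,0,0,0,0,0, -1,0,0,0,0,0, -2,0,0,0,0,0, -3,0,0,0,0,0, -3.7,0,0,0,0,0]'

```

```text
time: 34.47
position: [0.531, 0.3185, 0.1518]
tcp_rot: [[0.988, 0.154, -0.001], [0.154, -0.988, -0.0], [-0.001, 0.0, -1.0]]
ft_force: [0.7, -0.1, -0.1]
width: 0.0866
finger_force: 0.0
time: 35.3
position: [0.5312, 0.3186, 0.1808]
tcp_rot: [[0.315, 0.949, 0.0], [0.949, -0.315, 0.0], [0.0, 0.0, -1.0]]
ft_force: [1.1, 0.6, 0.1]
width: 0.0873
finger_force: 0.0
time: 36.13
position: [0.5378, 0.2217, 0.1802]
tcp_rot: [[-0.071, 0.997, 0.001], [0.997, 0.071, 0.0], [0.0, 0.001, -1.0]]
ft_force: [0.6, 0.0, 0.2]
width: 0.0868
finger_force: 0.0
```

```bash
python3 -m handwheel '[-3.7,-0.9,0,0,0,0, -3.7,-0.9,0,0,0,0, -3.7,-0.9,0,0,0,0, -3.7,-0.9,0,0,0,0, -3.7,-0.9,0,0,0,0, -3.7,-0.9,0,0,0,0, -3.7,-0.9,0,0,0,0, -3.7,-0.9,0,0,0,0, -3.7,-0.9,0,0,0,0, -3.7,-0.9,0,0,0,0]'
python3 -m handwheel '[-3.7,-0.9,0,0,0,0, -3.7,-0.9,0,0,0,0, -3.7,-0.9,0,0,0,0, -3.2,-0.7,0,0,0,0, -2.2,-0.5,0,0,0,0, -1.2,-0.4,0,0,0,0, 0,0,0,0,0,0, 0,0,0,0,0,0, 0,0,0,0,0,0, 0,0,0,0,0,0]'
python3 - <<'E'
from h import *
im=imaging.snapshot('scene'); cv2.imwrite('pics/scene1.png',im[:,:,::-1])
E
```

```text
time: 36.97
position: [0.4727, -0.1557, 0.1804]
tcp_rot: [[-0.068, 0.998, 0.0], [0.998, 0.068, -0.0], [-0.0, 0.0, -1.0]]
ft_force: [0.3, -0.4, -0.3]
width: 0.0871
finger_force: 0.0
time: 37.8
position: [0.443, -0.331, 0.18]
tcp_rot: [[-0.071, 0.998, -0.001], [0.998, 0.071, 0.001], [0.001, -0.001, -1.0]]
ft_force: [-0.1, -0.5, 0.0]
width: 0.0872
finger_force: 0.0
```

View pics/scene1.png

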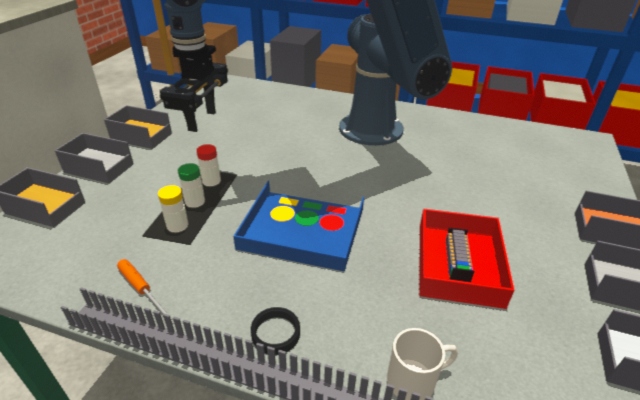

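The strip lies flat in the box at about (460,252), and the tubs stand on the mat at (207,165), (192,185) and (173,208). Now I'll fetch the red tub.

```bash
python3 -m handwheel '[-0.2,0.1,0.7,0,0,0, 0,0,1.5,0,0,0, 0,0,2.2,0,0,0, 0,0,2.2,0,0,0, 0,0,2.2,0,0,0, 0,0,1.7,0,0,0, 0,0,1,0,0,0, 0,0,0.5,0,0,0, 0,0,0,0,0,0, 0,0,0,0,0,0]'
python3 -m handwheel '[0,0,0,0,0,0, 0,0,0,0,0,0, 0,0,0,0,0,0, 0,0,0,0,0,0, 0,0,0,0,0,0, 0,0,0,0,0,0, 0,0,0,0,0,0, 0,0,0,0,0,0, 0,0,0,0,0,0, 0,0,0,0,0,0]' 1 25
python3 -m handwheel '[0,0,-1,0,0,0, 0,0,-2,0,0,0, 0,0,-2.4,0,0,0, 0,0,-2.4,0,0,0, 0,0,-2.4,0,0,0, 0,0,-2,0,0,0, 0,0,-0.8,0,0,0, 1,0.2,0,0,0,0, 2,0.4,0,0,0,0, 2.8,0.6,0,0,0,0]'
python3 -m handwheel '[3.2,0.7,0,0,0,0, 3.4,0.8,0,0,0,0, 3.4,0.8,0,0,0,0, 3.4,0.8,0,0,0,0, 3.4,0.8,0,0,0,0, 3.4,0.8,0,0,0,0, 3.2,0.7,0,0,0,0, 2.6,0.6,0,0,0,0, 2,0.4,0,0,0,0, 1.3,0.3,0,0,0,0]'

```

```text
time: 38.68
position: [0.4446, -0.3351, 0.0604]
tcp_rot: [[-0.069, 0.998, 0.001], [0.998, 0.069, -0.001], [-0.001, 0.0, -1.0]]
ft_force: [0.3, 0.6, 0.1]
width: 0.0868
finger_force: 0.0
time: 39.52
position: [0.4442, -0.335, 0.0602]
tcp_rot: [[-0.069, 0.998, 0.0], [0.998, 0.069, -0.0], [-0.0, 0.0, -1.0]]
ft_force: [0.2, -0.5, 1.5]
width: 0.0497
finger_force: 25.0
time: 40.35
position: [0.4515, -0.2762, 0.1889]
tcp_rot: [[-0.066, 0.998, -0.001], [0.998, 0.066, 0.001], [0.001, -0.001, -1.0]]
ft_force: [0.5, -0.0, -3.2]
width: 0.0497
finger_force: 25.0
time: 41.18
position: [0.4965, 0.024, 0.1883]
tcp_rot: [[-0.071, 0.997, -0.005], [0.997, 0.071, 0.002], [0.002, -0.005, -1.0]]
ft_force: [-0.4, -1.0, -2.7]
width: 0.0496
finger_force: 25.0
```

```bash
python3 -m handwheel '[0,0,1,0,0,0, 0,0,2,0,0,0, 0,0,2.2,0,0,0, 0,0,2.2,0,0,0, 0,0,2,0,0,0, 0,0,1.4,0,0,0, 0,0,0.7,0,0,0, 0,0,0,0,0,0, 0,0,0,0,0,0, 0,0,0,0,0,0]'

```

```text
time: 42.02
position: [0.499, 0.0208, 0.0755]
tcp_rot: [[-0.069, 0.998, 0.001], [0.998, 0.069, -0.0], [-0.0, 0.001, -1.0]]
ft_force: [0.4, -0.2, -2.3]
width: 0.0494
finger_force: 25.0
```

```bash
python3 -m handwheel '[0,-0.1,0.4,0,0,0, 0,0,0.3,0,0,0, 0,0,0.3,0,0,0, 0,0,0.2,0,0,0, 0,0,0.2,0,0,0, 0,0,0.1,0,0,0, 0,0,0,0,0,0, 0,0,0,0,0,0, 0,0,0,0,0,0, 0,0,0,0,0,0]'
python3 -m handwheel '[0,0,0,0,0,0, 0,0,0,0,0,0, 0,0,0,0,0,0, 0,0,0,0,0,0, 0,0,0,0,0,0, 0,0,-1,0,0,0, 0,0,-2,0,0,0, 0,0,-3,0,0,0, 0,0,-3,0,0,0, 0,0,-3,0,0,0]' 0
python3 -m handwheel '[-1.2,0,0,0,0,0, -2.5,0.2,0,0,0,0, -3.5,0.2,0,0,0,0, -3.7,0.2,0,0,0,0, -3.7,0.2,0,0,0,0, -3.7,0.2,0,0,0,0, -3.7,0.2,0,0,0,0, -3.7,0.2,0,0,0,0, -3.5,0.2,0,0,0,0, -3,0.1,0,0,0,0]'
python3 -m handwheel '[-2,0,0,0,0,0, -0.7,0,0,0,0,0, 0,0,1,0,0,0, 0,0,2,0,0,0, 0,0,2,0,0,0, 0,0,2,0,0,0, 0,0,1,0,0,0, 0,0,0,0,0,0, 0,0,0,0,0,0, 0,0,0,0,0,0]'

```

```text
time: 42.85
position: [0.4978, 0.0206, 0.0602]
tcp_rot: [[-0.069, 0.998, 0.0], [0.998, 0.069, -0.0], [-0.0, 0.0, -1.0]]
ft_force: [-0.1, 0.4, 0.1]
width: 0.0494
finger_force: 25.0
time: 43.68
position: [0.4973, 0.0207, 0.1818]
tcp_rot: [[-0.069, 0.998, -0.0], [0.998, 0.069, 0.0], [0.0, -0.0, -1.0]]
ft_force: [0.1, 0.1, -0.3]
width: 0.0867
finger_force: 0.0
time: 44.52
position: [0.5367, -0.3024, 0.1802]
tcp_rot: [[-0.068, 0.998, 0.0], [0.998, 0.068, -0.001], [-0.001, 0.0, -1.0]]
ft_force: [1.0, 0.4, -0.1]
width: 0.0867
finger_force: 0.0
time: 45.35
position: [0.5395, -0.3261, 0.101]
tcp_rot: [[-0.07, 0.998, 0.001], [0.998, 0.07, -0.001], [-0.001, 0.001, -1.0]]
ft_force: [0.5, 0.9, 0.7]
width: 0.0869
finger_force: 0.0
```

```bash
python3 -m handwheel '[0,-0.1,0.5,0,0,0, 0,0,1,0,0,0, 0,0,1,0,0,0, 0,0,1,0,0,0, 0,0,0.6,0,0,0, 0,0,0,0,0,0, 0,0,0,0,0,0, 0,0,0,0,0,0, 0,0,0,0,0,0, 0,0,0,0,0,0]'
python3 -m handwheel '[0,0,0,0,0,0, 0,0,0,0,0,0, 0,0,0,0,0,0, 0,0,0,0,0,0, 0,0,0,0,0,0, 0,0,0,0,0,0, 0,0,0,0,0,0, 0,0,0,0,0,0, 0,0,0,0,0,0, 0,0,0,0,0,0]' 1 25
python3 -m handwheel '[0,0,-1,0,0,0, 0,0,-2,0,0,0, 0,0,-2.4,0,0,0, 0,0,-2.4,0,0,0, 0,0,-2.4,0,0,0, 0,0,-2,0,0,0, 0,0,-0.8,0,0,0, 1,-0.1,0,0,0,0, 2,-0.1,0,0,0,0, 2.8,-0.1,0,0,0,0]'
python3 -m handwheel '[3.2,-0.2,0,0,0,0, 3.4,-0.2,0,0,0,0, 3.4,-0.2,0,0,0,0, 3.4,-0.2,0,0,0,0, 3.2,-0.2,0,0,0,0, 2.8,-0.1,0,0,0,0, 2.2,-0.1,0,0,0,0, 1.4,-0.1,0,0,0,0, 0,0,0,0,0,0, 0,0,0,0,0,0]'
python3 -m handwheel '[0,0,1,0,0,0, 0,0,2,0,0,0, 0,0,2.2,0,0,0, 0,0,2.2,0,0,0, 0,0,2,0,0,0, 0,0,1.4,0,0,0, 0,0,0.7,0,0,0, 0,0,0,0,0,0, 0,0,0,0,0,0, 0,0,0,0,0,0]'

```

```text
time: 46.18
position: [0.5381, -0.3267, 0.0595]
tcp_rot: [[-0.069, 0.998, 0.001], [0.998, 0.069, -0.001], [-0.001, 0.001, -1.0]]
ft_force: [-0.5, -0.6, 0.5]
width: 0.0872
finger_force: 0.0
time: 47.02
position: [0.538, -0.3265, 0.059]
tcp_rot: [[-0.069, 0.998, 0.0], [0.998, 0.069, -0.0], [-0.0, 0.0, -1.0]]
ft_force: [1.1, -0.0, 0.2]
width: 0.0497
finger_force: 25.0
time: 47.85
position: [0.5298, -0.2689, 0.1877]
tcp_rot: [[-0.066, 0.998, -0.001], [0.998, 0.066, 0.001], [0.001, -0.001, -1.0]]
ft_force: [0.4, 0.2, -2.3]
width: 0.0495
finger_force: 25.0
time: 48.68
position: [0.5004, -0.039, 0.1879]
tcp_rot: [[-0.071, 0.997, -0.003], [0.997, 0.071, 0.001], [0.001, -0.003, -1.0]]
ft_force: [1.1, -0.2, -2.2]
width: 0.0496
finger_force: 25.0
time: 49.52
position: [0.5027, -0.0408, 0.0747]
tcp_rot: [[-0.068, 0.998, 0.002], [0.998, 0.068, -0.001], [-0.001, 0.002, -1.0]]
ft_force: [0.8, 1.1, -2.2]
width: 0.0496
finger_force: 25.0
```

```bash
python3 -m handwheel '[0.1,-0.05,0.4,0,0,0, 0,0,0.3,0,0,0, 0,0,0.3,0,0,0, 0,0,0.2,0,0,0, 0,0,0.2,0,0,0, 0,0,0.1,0,0,0, 0,0,0.05,0,0,0, 0,0,0,0,0,0, 0,0,0,0,0,0, 0,0,0,0,0,0]'
python3 -m handwheel '[0,0,0,0,0,0, 0,0,0,0,0,0, 0,0,0,0,0,0, 0,0,0,0,0,0, 0,0,0,0,0,0, 0,0,-1,0,0,0, 0,0,-2,0,0,0, 0,0,-3,0,0,0, 0,0,-3,0,0,0, 0,0,-3,0,0,0]' 0
python3 -m handwheel '[-1.2,0.5,0,0,0,0, -2.5,1,0,0,0,0, -3.2,1.3,0,0,0,0, -3.3,1.3,0,0,0,0, -3.3,1.3,0,0,0,0, -3.3,1.3,0,0,0,0, -3.3,1.3,0,0,0,0, -3.3,1.3,0,0,0,0, -2.8,1.1,0,0,0,0, -2.2,0.7,0,0,0,0]'
python3 -m handwheel '[-0.05,0,0,0,0,0, 0,0,0,0,0,0, 0,0,1,0,0,0, 0,0,2,0,0,0, 0,0,2,0,0,0, 0,0,2,0,0,0, 0,0,1,0,0,0, 0,0,0,0,0,0, 0,0,0,0,0,0, 0,0,0,0,0,0]'

```

```text
time: 50.35
position: [0.5014, -0.0392, 0.0589]
tcp_rot: [[-0.069, 0.998, 0.0], [0.998, 0.069, -0.0], [-0.0, 0.0, -1.0]]
ft_force: [-0.6, 0.7, 4.6]
width: 0.0494
finger_force: 25.0
time: 51.18
position: [0.501, -0.0392, 0.1803]
tcp_rot: [[-0.069, 0.998, -0.0], [0.998, 0.069, 0.0], [0.0, -0.0, -1.0]]
ft_force: [1.0, -1.0, 0.5]
width: 0.0866
finger_force: 0.0
time: 52.02
position: [0.6325, -0.3181, 0.1784]
tcp_rot: [[-0.068, 0.998, 0.001], [0.998, 0.068, -0.001], [-0.001, 0.001, -1.0]]
ft_force: [0.6, 0.8, -0.4]
width: 0.0868
finger_force: 0.0
time: 52.85
position: [0.6324, -0.3153, 0.0997]
tcp_rot: [[-0.07, 0.998, 0.001], [0.998, 0.07, -0.001], [-0.001, 0.001, -1.0]]
ft_force: [0.7, 0.8, 0.3]
width: 0.0871
finger_force: 0.0
```

```bash
python3 -m handwheel '[0,0,0.5,0,0,0, 0,0,1,0,0,0, 0,0,1,0,0,0, 0,0,1,0,0,0, 0,0,0.5,0,0,0, 0,0,0,0,0,0, 0,0,0,0,0,0, 0,0,0,0,0,0, 0,0,0,0,0,0, 0,0,0,0,0,0]'
python3 -m handwheel '[0,0,0,0,0,0, 0,0,0,0,0,0, 0,0,0,0,0,0, 0,0,0,0,0,0, 0,0,0,0,0,0, 0,0,0,0,0,0, 0,0,0,0,0,0, 0,0,0,0,0,0, 0,0,0,0,0,0, 0,0,0,0,0,0]' 1 25
python3 -m handwheel '[0,0,-1,0,0,0, 0,0,-2,0,0,0, 0,0,-2.4,0,0,0, 0,0,-2.4,0,0,0, 0,0,-2.4,0,0,0, 0,0,-2,0,0,0, 0,0,-0.8,0,0,0, 1,-0.5,0,0,0,0, 2,-1,0,0,0,0, 2.5,-1.3,0,0,0,0]'
python3 -m handwheel '[2.8,-1.4,0,0,0,0, 2.8,-1.4,0,0,0,0, 2.8,-1.4,0,0,0,0, 2.8,-1.4,0,0,0,0, 2.6,-1.2,0,0,0,0, 2,-0.9,0,0,0,0, 1,-0.5,0,0,0,0, 0,0,0,0,0,0, 0,0,0,0,0,0, 0,0,0,0,0,0]'
python3 -m handwheel '[0,0,1,0,0,0, 0,0,2,0,0,0, 0,0,2.2,0,0,0, 0,0,2.2,0,0,0, 0,0,2,0,0,0, 0,0,1.4,0,0,0, 0,0,0.7,0,0,0, 0,0,0,0,0,0, 0,0,0,0,0,0, 0,0,0,0,0,0]'

```

```text
time: 53.68
position: [0.6322, -0.3157, 0.0592]
tcp_rot: [[-0.069, 0.998, 0.001], [0.998, 0.069, -0.001], [-0.001, 0.001, -1.0]]
ft_force: [-0.4, 0.4, -0.1]
width: 0.0869
finger_force: 0.0
time: 54.52
position: [0.632, -0.3155, 0.0586]
tcp_rot: [[-0.069, 0.998, 0.001], [0.998, 0.069, -0.0], [-0.0, 0.001, -1.0]]
ft_force: [-0.1, 0.5, -0.4]
width: 0.0496
finger_force: 25.0
time: 55.35
position: [0.5997, -0.2633, 0.1881]
tcp_rot: [[-0.067, 0.998, 0.0], [0.998, 0.067, -0.001], [-0.001, 0.0, -1.0]]
ft_force: [1.3, 1.1, -1.9]
width: 0.0492
finger_force: 25.0
time: 56.18
position: [0.5081, -0.102, 0.1888]
tcp_rot: [[-0.069, 0.998, 0.002], [0.998, 0.069, -0.001], [-0.002, 0.002, -1.0]]
ft_force: [0.8, -0.1, -1.9]
width: 0.0494
finger_force: 25.0
time: 57.02
position: [0.5075, -0.1012, 0.0741]
tcp_rot: [[-0.069, 0.998, 0.002], [0.998, 0.069, -0.001], [-0.001, 0.002, -1.0]]
ft_force: [0.6, 1.1, -1.7]
width: 0.0497
finger_force: 25.0
```

Lower, release, rise and retreat towards the robot's right, then check.

```bash
python3 -m handwheel '[0,0,0.4,0,0,0, 0,0,0.3,0,0,0, 0,0,0.3,0,0,0, 0,0,0.2,0,0,0, 0,0,0.2,0,0,0, 0,0,0.1,0,0,0, 0,0,0.05,0,0,0, 0,0,0,0,0,0, 0,0,0,0,0,0, 0,0,0,0,0,0]'
python3 -m handwheel '[0,0,0,0,0,0, 0,0,0,0,0,0, 0,0,0,0,0,0, 0,0,0,0,0,0, 0,0,0,0,0,0, 0,0,-1,0,0,0, 0,0,-2,0,0,0, 0,0,-3,0,0,0, 0,0,-3,0,0,0, 0,0,-3,0,0,0]' 0
python3 -m handwheel '[-1,0,-1,0,0,0, -2.5,0,-1,0,0,0, -3.5,0,0,0,0,0, -3.5,0,0,0,0,0, -3.5,0,0,0,0,0, -3.5,0,0,0,0,0, -3.5,0,0,0,0,0, -2,0,0,0,0,0, -1,0,0,0,0,0, 0,0,0,0,0,0]'
python3 - <<'E'
from h import *
im=imaging.snapshot('top'); cv2.imwrite('pics/top3.png',im[:,:,::-1])
cv2.imwrite('pics/top3c.png',cv2.resize(im[140:275,110:400,::-1],None,fx=2.75,fy=2.75,interpolation=cv2.INTER_CUBIC))
cv2.imwrite('pics/scene2c.png',cv2.resize(imaging.snapshot('scene')[150:320,200:530,::-1],None,fx=2.4,fy=2.4,interpolation=cv2.INTER_CUBIC))
E
```

```text
time: 57.85
position: [0.5066, -0.1005, 0.0584]
tcp_rot: [[-0.069, 0.998, 0.0], [0.998, 0.069, -0.0], [-0.0, 0.0, -1.0]]
ft_force: [-1.1, 0.2, 3.9]
width: 0.0495
finger_force: 25.0
time: 58.68
position: [0.5063, -0.1004, 0.1798]
tcp_rot: [[-0.069, 0.998, -0.0], [0.998, 0.069, 0.0], [0.0, -0.0, -1.0]]
ft_force: [1.4, -0.5, 1.1]
width: 0.0867
finger_force: 0.0
time: 59.52
position: [0.5231, -0.3422, 0.1984]
tcp_rot: [[-0.066, 0.998, 0.001], [0.998, 0.066, -0.001], [-0.001, 0.001, -1.0]]
ft_force: [0.0, -0.0, -0.6]
width: 0.0875
finger_force: 0.0
```

View pics/top3c.png

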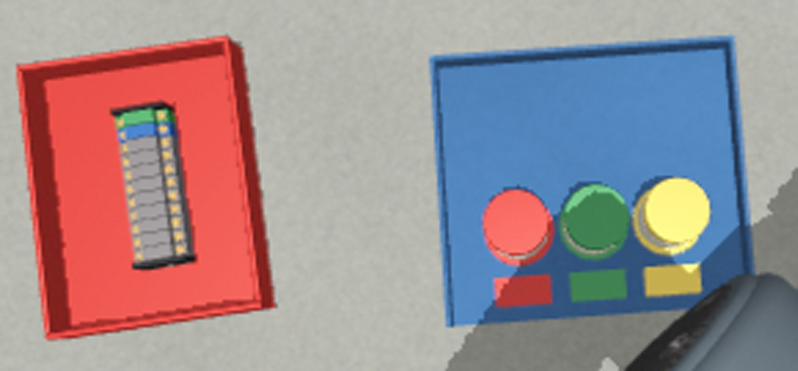

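View pics/scene2c.png

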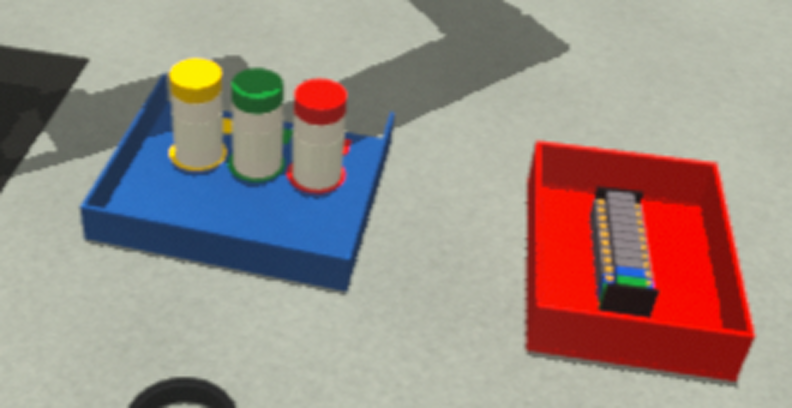

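Both views show the tubs upright on their own spots, each with a thin coloured rim visible all round its foot. In the scene crop the feet are at (198,160), (257,175) and (317,185), and the strip is flat in the box at (625,250).

```bash
python3 -c "
from rig import env
print(env.close_job())"
```

```text
the job is handed in; nothing more can be done
None
```

The job is handed in at about 60 s on the robot's clock: the final pictures show the strip flat on the floor of the red box and all three tubs upright in the bay on their own colour spots; no verdict was returned.

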